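# Take a spring-probe reading on a hydraulic manifold

### The arm

A 6-joint arm with a two-finger parallel gripper is mounted at the origin on the work surface. World frame = base frame: x ahead of the robot, y to its left, z up, the work surface at z = 0. Lengths are in mm, angles in rad, forces in N, time in s.
With the tool pointing down it reaches from about 275 to 750 mm from the base axis. Payload 10.2 kg.
Tool frame: the origin (TCP) lies where the fingers leave the gripper's body, on its centre line; the fingertips stand 73 mm ahead of it and the grasp point (between the pads) lies 54 mm ahead of it; z points along the fingers, y is the line along which they close (so a half turn about z gives the same grasp; the last joint's range is limited). The gripper opens to 85 mm and grips with 20 to 120 N. Pads are 22 mm wide; open, the fingers measure 114 mm over their backs; the gripper's body (76 mm by 85 mm) begins 54 mm behind the grasp point. The pads swing forward as they close: fully open they stand 13 mm farther back than shut.
Start: joints at [-1.542, 0.313, 1.498, -0, 1.331, -0.223], TCP at [130.789, -508.454, 303.894] pointing down, gripper open.
Joint ranges: [-2.94, 2.94], [-0.97, 2.17], [0.19, 2.56], [-1.23, 4.37], [0.02, 3.11], [-2.88, 2.88]. Speed limits (rad/s): [2.39, 2.39, 3.01, 3.14, 3.14, 3.14].

### API

Orientations are given as a unit quaternion [w, x, y, z].
In Python, from rig import ctrl gives the robot as it stands.
- The arm moves only by the shell command python3 -m creep 'ROWS' [OPENING] [FORCE]. ROWS is JSON, a list that holds one entry, the list of rows, each a list of 6 numbers: the shift along the world's x, y, z in units of 25 mm (1.0 is 25 mm), then the turn, a rotation vector about the world's x, y, z in units of 5 degrees (1.0 is 5 degrees). In form: [[[x, y, z, ax, ay, az], ...]]. A call has 1 to 20 rows; each row is the pose to reach, as a shift and turn from the pose commanded when the call began; what a row does not reach only later rows make up. A row lasts 1/12 s, in which the tool goes at most 41.7 mm and 7.16 degrees, less where a joint would pass 70% of its speed; a pose out of reach is approached as far as the arm can. A call with a gripper value outside its range is refused whole. OPENING is the finger opening in mm, from 0 to 85.4, set as the call begins (- or left out, the last holds). The fingers move at their own pace and stop on an object; FORCE is the grip in N (left out, the last holds). Time passes only in rows, so rows that repeat a pose let the fingers close. It gives the time, the measured TCP pose, the force, the opening and the grip force at its end, in the units of the state.
- ctrl.sense(): the state, without advancing time (a new reading comes with each control period).
- ctrl.capture(name): name is "scene" or "top" or "wrist"; returns a dict with "image" (400x640x3 uint8, red, green, blue), "fx", "fy", "cx", "cy" (pixels), "k1" (the pictures are not rectified: a ray, as slopes to the right and down, at radius r is drawn at 1 + k1 r^2 times it, then the intrinsics apply), "R" (3x3) and "t" (3): a world point X has camera coordinates R X + t. Camera axes: x right, y down, z forward; pixel columns grow to the right and rows downward; lengths in mm; the calibration is good to about 2 mm. A picture is of the moment at which its call begins. There is no depth.
- ctrl.finish_job(): hands the job in; it is judged then, once.
The state is a dict: "time_s": time; "joints": joint angles; "dq": joint speeds; "tau": joint torques, N m; "eef_pos": TCP position; "ee_rot": TCP orientation; "force": force on the tool from outside, world axes, zero at the start; "wrist_torque": the same for the moment, N m; "grip_width": opening from 0.0 (shut) to 1.0 (fully open); "grip_force": force on a finger pad.
Only numpy, scipy, OpenCV 4.12 (cv2) and the standard library are available. Lean on these libraries where they do the work, as an engineer would, in place of code of your own. Each camera call takes 0.05 s, during which the arm holds its last target. There are 200 camera calls.

### The job

Uncover the manifold's measuring point: lift the black cap off the round boss on the sloping face and park it on the upright post, fully down and let go. Then take the pen-shaped probe out of its stand and hold it square to the sloping face with its tip on the ringed spot in the middle of the boss, pressing lightly so that the spring tip is pushed about half-way in. Finish while still holding the probe there for the reading, and leave the meter and the loose fittings where they are.

Things in the scene. Friction and masses are not known exactly. Their poses are not given: they have to be found in the camera images.
- block: Bare aluminium manifold block fixed to the bench, 130 x 100 mm, 42 mm high, carrying a 100 x 96 mm slab with a sloping top face, 49 mm high at its low edge, 83 mm at its high edge. Port fittings stick out 32 mm from its y sides, 22 mm up. Origin: centre of the underside; z up; the face slopes down to its -x (roughly to the robot; yaw varies).
- spot (a point): Ringed spot (dark ring of 11 mm) in the middle of the flat top of a round steel boss, 26 mm across, 12 mm tall, square on the sloping face; hidden under the cap at the start. Origin on the metal; z is the face's outward normal, 0.35 rad (20 degrees) from vertical towards the block's -x. It lies 12 mm along the normal from the point 66 mm above the block's origin.
- cap_center (a point): Black plastic cap, a plain hollow cylinder 40 mm across, 48 mm tall, closed on top; bore 32 mm, 42 mm deep; about 60 g. It sits loosely over the boss, its rim on the sloping face, so it tilts with the face; draw it off along the normal (boss 12 mm tall, 3 mm play all round). Origin: on the axis half-way up; z along the axis to the closed end.
- cap_mouth (a point): Centre of the cap's open rim, 24 mm below the cap's centre along its axis; z towards the closed end.
- post_seat (a point): The fixed steel parking post: an upright round pin 20 mm across with a tapered top, on a round foot 52 mm across and 12 mm thick. Origin: on the axis at the top of the foot, 12 mm above the bench, where the cap's rim comes to rest when fully down; the pin rises 40 mm above it; z up. The post and the probe stand may change sides.
- stand_top (a point): The fixed probe stand: an upright aluminium tube 40 mm outside, bore 21 mm, on a 70 mm square foot. Origin: centre of its upper rim, 55 mm above the bench; z up.
- probe_center (a point): Loose pen-shaped probe: grey handle 28 mm across, 72 mm long; below it a steel nose 16 mm across, 26 mm long, and a brass spring tip 8 mm across standing out 14 mm; about 155 g. It stands tip down, the handle's lower end on the stand's rim: lift 45 mm to clear. Origin: on the axis, mid-handle, 35 mm above the rim, 75 mm from the free tip; z away from the tip.
- probe_tip (a point): The end of the probe's spring tip, on the probe's axis; it moves with the spring tip. z as for the probe.
- plunger (a joint): How far the spring tip is pushed into the probe (m): 0 free, 0.010 at its stop. It takes about 1 N to start, 2.8 N half-way and 4.5 N at the stop (350 N/m).
- meter: Bystander: red handheld meter lying flat, 100 x 170 x 36 mm. Origin: centre of its underside. Leave alone.
- fitting: Bystander: loose steel hydraulic fitting, 34 mm hexagon, 42 mm tall. Origin: centre of its underside. Leave alone.
- elbow: Bystander: loose steel elbow fitting, 30 mm hexagon, 44 mm tall, with an arm 30 mm long towards its -y. Origin: centre of its underside. Leave alone.
Mind the look-alikes: they are no part of the job. What is meant by the block is not pink, red or yellow, and is the smaller of those in its own colour.

How it is judged:
By the outcome, as a careful person would: the job done as asked, in the order asked, and still so for the second after the job is handed in, while the arm keeps its last pose, push and grip.
It also fails if it takes over 51 s, if anything falls off the work surface, if the arm or the gripper's body presses on something with over 40 N, if the wrist force passes 120 N, or if a joint passes its speed limit or range.

## Working session

There is one attempt and no reset: what is moved stays moved. The work goes in short steps, Python scripts to look and compute and a shell command to move; the robot and the scene stay as the last step left them, time stands still between calls to the robot, and variables do not carry over. Pictures are saved under pics/ and viewed, at most 10 in all, crops included, and the job is handed in when it is done.

```bash
mkdir -p pics; ls; cat > h.py <<'E'
import numpy as np, cv2, json
from rig import ctrl
from scipy.spatial.transform import Rotation as Rn
def grab(n,f):
    c=ctrl.capture(n); cv2.imwrite('pics/'+f+'.png',c['image'][:,:,::-1]); 
    np.savez('pics/'+f+'.npz',**{k:np.array(v) for k,v in c.items()}); return c
def load(f): return dict(np.load('pics/'+f+'.npz'))
def ray(c,u,v):
    K=np.array([[c['fx'],0,c['cx']],[0,c['fy'],c['cy']],[0,0,1]],float)
    p=cv2.undistortPoints(np.array([[[u,v]]],float),K,np.array([c['k1'],0,0,0],float))[0,0]
    R=np.array(c['R']);t=np.array(c['t'])
    d=R.T@np.array([p[0],p[1],1]); return -R.T@t, d/np.linalg.norm(d)
def onz(c,u,v,z):
    o,d=ray(c,u,v); return o+d*(z-o[2])/d[2]
def two(c1,p1,c2,p2):
    o1,d1=ray(c1,*p1);o2,d2=ray(c2,*p2)
    s=np.linalg.lstsq(np.stack([d1,-d2],1),o2-o1,rcond=None)[0]
    a=o1+s[0]*d1;b=o2+s[1]*d2; return (a+b)/2,np.linalg.norm(a-b)
def proj(c,X):
    x=np.array(c['R'])@np.array(X)+np.array(c['t']);a=x[:2]/x[2];a=a*(1+c['k1']*(a@a))
    return np.array([c['fx']*a[0]+c['cx'],c['fy']*a[1]+c['cy']])
E
python3 - <<'E'
from h import *
for n in ['scene','top']: 
    c=grab(n,n+'0'); print(n,c['fx'],c['k1'],-np.array(c['R']).T@np.array(c['t']))
print(ctrl.sense())
E
```

```text
pics
scene 480.6619929325078 -0.03271135786655682 [1420.34733915   -4.51027855  635.34283953]
top 398.68439283885607 -0.09354143103471559 [ 465.61048948  -86.69227729 1050.42910513]
{'time_s': 0.1, 'joints': array([-1.54236367e+00,  3.13447073e-01,  1.49834411e+00, -3.00284227e-05,
        1.33100247e+00, -2.23387589e-01]), 'dq': array([ 2.19368317e-04, -1.27197162e-03, -1.68428451e-03,  1.57837021e-03,
       -4.95098694e-05, -1.19136601e-03]), 'tau': array([ 1.65331392e-03, -4.12904227e+01, -2.60144126e+01, -2.86644554e-04,
        3.05791255e-03,  8.96822286e-06]), 'eef_pos': array([ 130.7979777 , -508.30239985,  303.37151491]), 'ee_rot': array([-5.99068440e-04,  9.92083159e-01,  1.25581227e-01,  4.39293140e-05]), 'force': array([-0.98448285, -0.515425  ,  0.37883966]), 'wrist_torque': array([-0.02037942,  0.0071439 , -0.05761494]), 'grip_force': 0.0, 'grip_width': 0.999530447034976}
```

View pics/scene0.png

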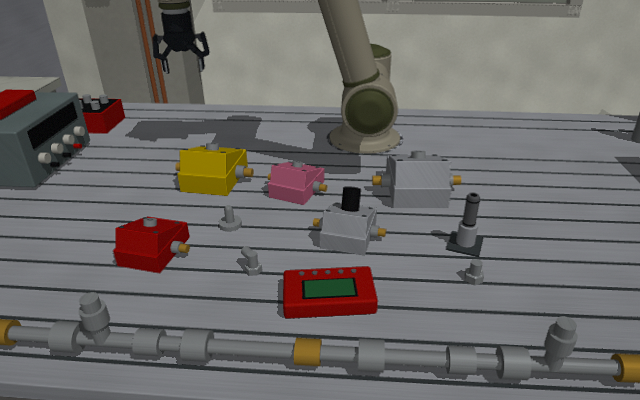

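View pics/top0.png

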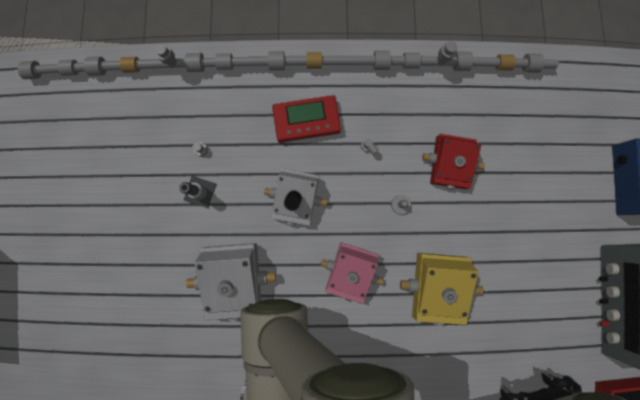

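Candidates:
- Bare block: small aluminium (top 297,197) or large aluminium (228,282). Pink (353,272), red (456,161) and yellow (446,289) are excluded, so I choose the small one, which also wears the black cap at (292,200).
- Post: (401,204), the pin on a round foot.
- Probe and stand: (197,190).
- Loose fittings: (201,149) and (370,147).

Next is one close crop to check the choice.

```bash
python3 - <<'E'
from h import *
a=cv2.imread('pics/top0.png')[130:235,170:430]; b=cv2.imread('pics/scene0.png')[175:290,205:495]
a=cv2.resize(a,(780,315),interpolation=cv2.INTER_CUBIC); b=cv2.resize(b,(780,280),interpolation=cv2.INTER_CUBIC)
cv2.imwrite('pics/crop.png',np.vstack([a,b][:2]))
# block pose: aluminium? ; cap/probe by darkness
t=load('top0');s=load('scene0')
for n,c,box in [('top cap',t,(265,165,330,230)),('scene cap',s,(335,180,370,215)),('top probe',t,(170,170,220,215)),('scene probe',s,(445,185,495,260))]:
    x0,y0,x1,y1=box; g=c['image'][y0:y1,x0:x1].max(2)
    m=(g<75).astype(np.uint8); k,l,st,ce=cv2.connectedComponentsWithStats(m)
    for i in range(1,k):
        if st[i,4]>25: print(n,ce[i]+[x0,y0],st[i,:4]+[x0,y0,0,0],st[i,4])
E
```

```text
top cap [293.05901639 200.50819672] [284 190  19  21] 305
top cap [316.5915493  201.21126761] [312 195  10  15] 71
scene cap [350.05219207 198.96033403] [335 187  35  25] 479
top probe [198.3009828  191.30835381] [170 174  50  34] 814
scene probe [467.39155629 229.8410596 ] [445 193  50  67] 1208
```

View pics/crop.png

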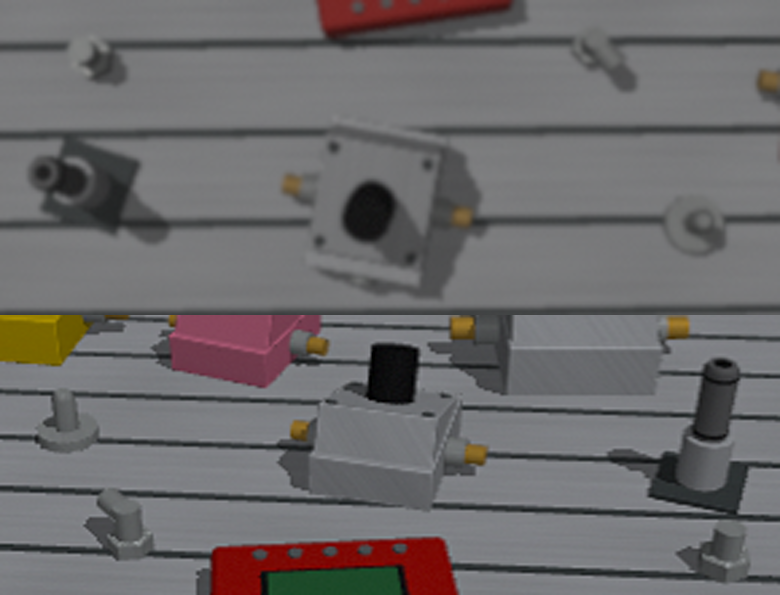

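The crop shows the cap on the small aluminium block, with its centre at top (293,200.7) and scene (351.5,199.6). Port tips are at top (266.7,191.3) and (324,202). The post pin's top is at top (404.7,203.7), and the probe's top end at top (185,187.3) and scene (473.4,196.8). The choice is confirmed.

```bash
python3 - <<'E'
from h import *
t=load('top0');s=load('scene0'); np.set_printoptions(precision=1,suppress=True)
print('cap',two(t,(293,200.7),s,(351.5,199.6)))
a=onz(t,266.7,191.3,22);b=onz(t,324,202,22); d=a-b; print('ports',a,b,(a+b)/2,'yaw deg',np.degrees(np.arctan2(-d[0],d[1])))
print('post',onz(t,404.7,203.7,52),onz(t,401.3,204.7,12))
print('probe top',onz(t,185,187.3,126),two(t,(185,187.3),s,(473.4,196.8)),'rim',onz(t,200,191.7,55))
print('meter',onz(t,307,118,36),'fit',onz(t,201,150,42),'elb',onz(t,372,147,44))
E
```

```text
cap (array([523.6, -26.5,  85.4]), np.float64(5.038557369111589))
ports [552.5  42.9  22. ] [ 523.6 -105.3   22. ] [538.  -31.2  22. ] yaw deg -11.042436707003223
post [ 515.9 -308.3   52. ] [ 515.4 -308.1   12. ]
probe top [554.8 222.7 126. ] (array([555.3, 226. , 122.1]), np.float64(3.7296910180945346)) rim [550.1 207.7  55. ]
meter [741.4 -63.   36. ] fit [659.  210.7  42. ] elb [ 662.5 -229.2   44. ]
```

```bash
cat >> h.py <<'E'
def blk(yaw): # block yaw deg -> x,y axes, normal
    a=np.radians(yaw); X=np.array([np.cos(a),np.sin(a),0]);Y=np.array([-np.sin(a),np.cos(a),0])
    return X,Y,-np.sin(.35)*X+np.cos(.35)*np.array([0,0,1])
def toolR(n,y): # tool z=-n, closing along y
    z=-np.array(n,float); y=np.array(y,float); y=y-z*(y@z); y/=np.linalg.norm(y)
    return np.stack([np.cross(y,z),y,z],1)
def pose():
    s=ctrl.sense(); q=s['ee_rot']; return np.array(s['eef_pos']),Rn.from_quat([q[1],q[2],q[3],q[0]])
def row(p,R):
    p0,R0=pose(); best=None
    for f in (np.eye(3),np.diag([-1,-1,1])):
        r=(Rn.from_matrix(R@f)*R0.inv()).as_rotvec()
        if best is None or np.linalg.norm(r)<np.linalg.norm(best): best=r
    print('row',np.round((np.array(p)-p0)/25,3).tolist()+np.round(np.degrees(best)/5,3).tolist())
E
python3 - <<'E'
from h import *
X,Y,n=blk(-11); C=np.array([527,-28.5,87]); row(C+n*230,toolR(n,Y)); print(n)
E
```

```text
row [12.751, 19.794, -0.013, 0.107, -4.039, -5.036]
[-0.33659781  0.06542799  0.93937271]
```

```bash
python3 -m creep '[[[1,1.5,0,0,-0.4,-0.5],[2,3,0,0,-0.8,-1],[12.75,19.8,0,0.1,-4.04,-5.04],[12.75,19.8,0,0.1,-4.04,-5.04],[12.75,19.8,0,0.1,-4.04,-5.04],[12.75,19.8,0,0.1,-4.04,-5.04],[12.75,19.8,0,0.1,-4.04,-5.04],[12.75,19.8,0,0.1,-4.04,-5.04],[12.75,19.8,0,0.1,-4.04,-5.04],[12.75,19.8,0,0.1,-4.04,-5.04],[12.75,19.8,0,0.1,-4.04,-5.04],[12.75,19.8,0,0.1,-4.04,-5.04],[12.75,19.8,0,0.1,-4.04,-5.04],[12.75,19.8,0,0.1,-4.04,-5.04],[12.75,19.8,0,0.1,-4.04,-5.04],[12.75,19.8,0,0.1,-4.04,-5.04],[12.75,19.8,0,0.1,-4.04,-5.04],[12.75,19.8,0,0.1,-4.04,-5.04],[12.75,19.8,0,0.1,-4.04,-5.04]]]' 85 40
python3 - <<'E'
from h import *
X,Y,n=blk(-11); C=np.array([527,-28.5,87]); row(C+n*230,toolR(n,Y)); 
c=grab('wrist','w1'); print(-c['R'].T@c['t'],proj(c,C))
E
```

```text
time_s: 1.68
eef_pos: [449.1, -14.9, 303.9]
ee_rot: [0.018, 0.98, -0.096, 0.173]
force: [-0.3, 1.1, 0.3]
grip_width: 0.996
grip_force: 0.0
row [0.019, 0.057, -0.034, 0.019, -0.007, 0.04]
[500.95811281 -24.82878076 398.74737214] [318.00290659 180.40101098]
```

View pics/w1.png

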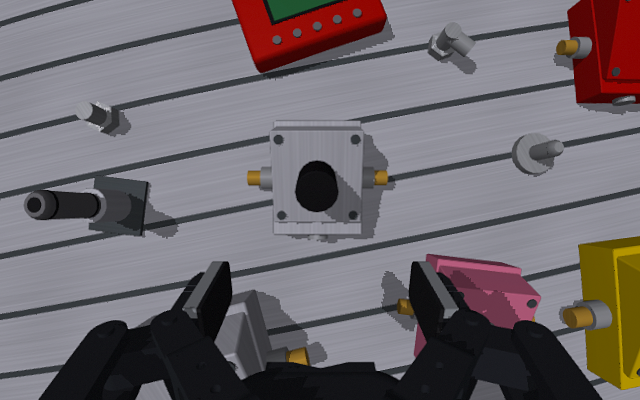

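The wrist view shows the cap on the block at (316,186). The face screws at (278,140), (355,140), (281,216) and (353,216) are symmetric, so the yaw estimate is good. The probe's top end is at (40,205) and the post pin's top at (556,148), with its foot at (531,154).

```bash
python3 - <<'E'
from h import *
np.set_printoptions(precision=1,suppress=True)
c=load('w1');t=load('top0');X,Y,n=blk(-11)
g=c['image'][140:230,285:350].max(2); 
for v in range(150,218,6):
    r=np.where(c['image'][v,285:350].max(2)<55)[0]+285; print(v,r.min() if len(r) else 0,r.max() if len(r) else 0,end=' ; ')
m=(c['image'].max(2)<55).astype(np.uint8); r=np.where(m[150:225,316])[0]+150; print('\ncol316',r.min(),r.max())
# screws
for box in [(270,132),(347,132),(273,208),(345,208)]:
    mm=(c['image'][box[1]:box[1]+17,box[0]:box[0]+17].max(2)<100).astype(np.uint8); M=cv2.moments(mm,True); print('screw',M['m10']/M['m00']+box[0],M['m01']/M['m00']+box[1],M['m00'])
hsv=cv2.cvtColor(c['image'],cv2.COLOR_RGB2HSV); gm=cv2.inRange(hsv,(12,120,90),(28,255,255))
for x0,x1 in((235,272),(365,395)):
    M=cv2.moments(gm[160:200,x0:x1],True); print('port',M['m10']/M['m00']+x0,M['m01']/M['m00']+160)
def onp(c,u,v,P):
    o,d=ray(c,u,v); return o+d*((P-o)@n)/(d@n)
print('face ctr', onp(c,317,178,np.array([533,-30,66.])))
print('post',two(c,(556,148),t,(404.7,203.7)),'probe',two(c,(40,205),t,(185,187.3)))
E
```

```text
Traceback (most recent call last):
numpy.exceptions.AxisError: axis 2 is out of bounds for array of dimension 2
```

```bash
python3 - <<'E'
from h import *
np.set_printoptions(precision=1,suppress=True)
c=load('w1');t=load('top0');X,Y,n=blk(-11)
mx=c['image'].max(2)
for v in range(150,218,6):
    r=np.where(mx[v,285:350]<55)[0]+285; print(v,r.min() if len(r) else 0,r.max() if len(r) else 0,end=' ; ')
r=np.where(mx[150:225,316]<55)[0]+150; print('\ncol316',r.min(),r.max())
for b in [(270,132),(347,132),(273,208),(345,208)]:
    mm=(mx[b[1]:b[1]+17,b[0]:b[0]+17]<100).astype(np.uint8); M=cv2.moments(mm,True); print('screw',M['m10']/M['m00']+b[0],M['m01']/M['m00']+b[1],M['m00'])
hsv=cv2.cvtColor(c['image'],cv2.COLOR_RGB2HSV); gm=cv2.inRange(hsv,(12,120,90),(28,255,255))
P=[]
for x0,x1 in((235,272),(365,395)):
    M=cv2.moments(gm[160:200,x0:x1],True); p=(M['m10']/M['m00']+x0,M['m01']/M['m00']+160); print('port',p); P.append(onz(c,*p,22))
d=P[0]-P[1];print('origin',(P[0]+P[1])/2,np.degrees(np.arctan2(-d[0],d[1])))
def onp(c,u,v,P):
    o,d=ray(c,u,v); return o+d*((P-o)@n)/(d@n)
print('face ctr', onp(c,317,178,np.array([533,-30,66.])))
print('post',two(c,(556,148),t,(404.7,203.7)),'probe',two(c,(40,205),t,(185,187.3)))
E
```

```text
150 0 0 ; 156 0 0 ; 162 309 324 ; 168 302 331 ; 174 299 334 ; 180 298 335 ; 186 296 336 ; 192 295 337 ; 198 297 336 ; 204 301 332 ; 210 309 324 ; 216 349 349 ; 
col316 161 211
screw 278.2567567567568 139.16216216216216 74.0
screw 355.41333333333336 139.38666666666666 75.0
screw 281.43055555555554 215.65277777777777 72.0
screw 352.20754716981133 214.31603773584905 212.0
port (253.25925925925927, 176.98148148148147)
port (380.96774193548384, 177.2258064516129)
origin [536.6 -29.   22. ] -11.272677619830537
face ctr [531.5 -28.2  65.3]
post (array([ 515.6, -310.4,   42.4]), np.float64(1.533577027150143)) probe (array([553.2, 223.1, 125.4]), np.float64(3.3193289437960276))
```

```bash
python3 - <<'E'
from h import *
np.set_printoptions(precision=1,suppress=True)
c=load('w1');X,Y,n=blk(-11.1)
def onp(c,u,v,P):
    o,d=ray(c,u,v); return o+d*((P-o)@n)/(d@n)
F=np.array([533,-29,66.])
T=onp(c,316,190.5,F+48*n); f=onp(c,316.8,179,F);print('cap top',T,'->face',T-48*n,'face',f, 'disc diam px->mm',np.linalg.norm(onp(c,294.7,191,F+48*n)-onp(c,337.5,191,F+48*n)))
C=(T-48*n+f)/2*[1,1,0]+[0,0,66]; C=C+24*n; print('C',C)
G=C+6*n
row(G+n*(54+75),toolR(n,Y)); row(G+n*54,toolR(n,Y))
E
```

```text
cap top [516.3 -24.7 110.8] ->face [532.5 -27.8  65.7] face [530.5 -27.8  65. ] disc diam px->mm 38.95016128811609
C [523.4 -26.2  88.5]
row [1.154, -0.101, -3.545, 0.019, -0.004, 0.021]
row [2.163, -0.299, -6.363, 0.019, -0.004, 0.021]
```

```bash
python3 -m creep '[[[0.4,0,-1.2,0,0,0],[0.9,-0.05,-2.6,0,0,0],[1.35,-0.15,-4.1,0,0,0],[1.7,-0.22,-5.1,0,0,0],[1.95,-0.27,-5.8,0,0,0],[2.1,-0.3,-6.25,0,0,0],[2.16,-0.3,-6.36,0,0,0],[2.16,-0.3,-6.36,0,0,0]]]' 85 40
python3 - <<'E'
from h import *
c=grab('wrist','w2');X,Y,n=blk(-11.1);G=np.array([523.4,-26.2,88.5])+6*n; row(G+n*54,toolR(n,Y))
E
python3 -m creep '[[[0,0,0,0,0,0],[0,0,0,0,0,0],[0,0,0,0,0,0],[0,0,0,0,0,0],[0,0,0,0,0,0],[0,0,0,0,0,0]]]' 30 40
```

```text
time_s: 2.4
eef_pos: [503.4, -21.8, 144.6]
ee_rot: [0.018, 0.98, -0.095, 0.173]
force: [-0.0, 0.6, 0.3]
grip_width: 0.995
grip_force: 0.0
row [-0.013, -0.024, -0.018, 0.02, -0.003, 0.004]
time_s: 2.95
eef_pos: [503.6, -20.9, 145.7]
ee_rot: [0.018, 0.98, -0.095, 0.174]
force: [-5.3, -0.6, 7.5]
grip_width: 0.464
grip_force: 39.2
```

```bash
python3 -m creep '[[[-0.1,0.02,0.3,0,0,0],[-0.3,0.06,0.85,0,0,0],[-0.6,0.12,1.7,0,0,0],[-0.9,0.18,2.5,0,0,0],[-1.08,0.21,3.0,0,0,0],[-1.08,0.21,3.0,0,0,0]]]' - 60
python3 - <<'E'
from h import *
c=grab('wrist','w3');g=grab('scene','s3')
t=load('top0');w=load('w1');print('foot',onz(w,531,154,12))
X,Y,n=blk(-11.1); row([515.7,-309,200],toolR([0,0,1],Y))
a=c['image'][150:400,140:540];b=g['image'][130:330,220:540]
cv2.imwrite('pics/lift.png',np.vstack([cv2.resize(a,(640,400)),b.repeat(1,0) if 0 else cv2.resize(b,(640,200*640//320//2))])[:,:,::-1])
E
```

```text
time_s: 3.45
eef_pos: [476.7, -15.6, 222.8]
ee_rot: [0.018, 0.98, -0.094, 0.176]
force: [-0.5, 0.5, 0.0]
grip_width: 0.458
grip_force: 60.4
foot [ 514.67831386 -299.61975734   12.        ]
row [1.57, -11.734, -0.801, 0.791, 3.938, -0.014]
```

View pics/lift.png

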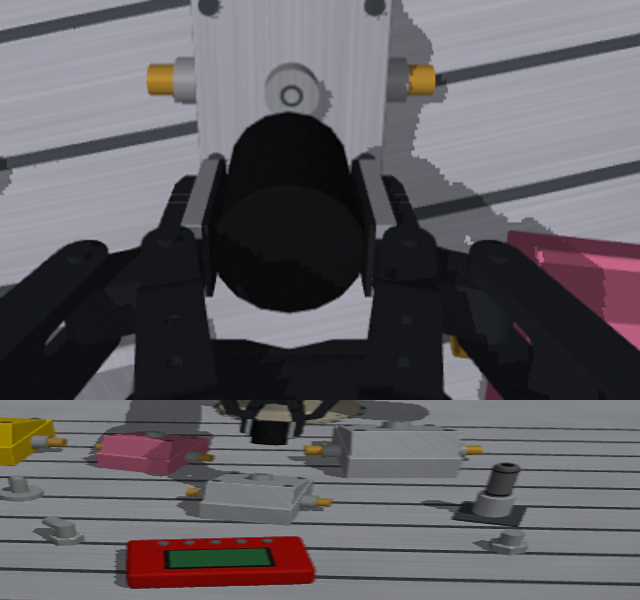

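Held in the fingers: the cap (opening 39 mm). Boss uncovered, with its ring at crop (291,95), which is wrist (322,209). I stop short of the post for a closer look.

```bash
python3 -m creep '[[[0,-0.6,0,0.08,0.4,0],[0,-2,0,0.2,1.2,0],[0,-3.5,0,0.4,2,0],[0,-5,0,0.5,2.8,0],[0,-6.5,0,0.6,3.4,0],[0,-8,0,0.79,3.94,0],[0,-9.5,0,0.79,3.94,0],[0,-10.7,0,0.79,3.94,0],[0,-11.5,0,0.79,3.94,0],[0,-11.73,0,0.79,3.94,0],[0,-11.73,0,0.79,3.94,0],[0,-11.73,0,0.79,3.94,0],[0,-11.73,0,0.79,3.94,0]]]'
python3 - <<'E'
from h import *
np.set_printoptions(precision=1,suppress=True)
c=grab('wrist','w4');t=grab('top','t4')
P=[515.7,-309,0]; pw=proj(c,[515.7,-309,32]);pt=proj(t,[515.7,-309,32]);print(pw,pt)
def cr(im,p,h,s):
    x=int(max(p[0]-h*1.2,0));y=int(max(p[1]-h,0));print('crop',x,y,s);return cv2.resize(im[y:y+2*h,x:x+int(2.4*h)],(480,400),interpolation=cv2.INTER_CUBIC)
cv2.imwrite('pics/post.png',np.hstack([cr(c['image'],pw,75,0),cr(t['image'],pt,30,0)])[:,:800,::-1])
w=load('w3');X,Y,n=blk(-11.1)
def onp(c,u,v,P):
    o,d=ray(c,u,v); return o+d*((P-o)@n)/(d@n)
S=onp(w,321.9,209.4,np.array([531.5,-27.8,66])+12*n);print('spot',S,S-12*n)
row([515.7,-309,200],toolR([0,0,1],Y))
E
```

```text
time_s: 4.63
eef_pos: [476.7, -307.7, 219.5]
ee_rot: [-0.001, 0.995, -0.096, -0.001]
force: [-1.2, 0.7, -0.5]
grip_width: 0.455
grip_force: 60.4
[312.9 148.1] [403.3 204.2]
crop 222 73 0
crop 367 174 0
spot [527.1 -27.1  77.2] [531.2 -27.9  65.9]
row [1.557, -0.048, -0.796, -0.007, -0.011, -0.029]
```

View pics/post.png

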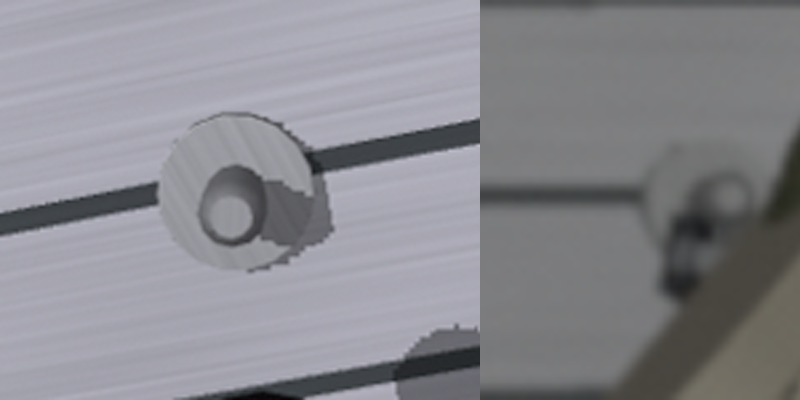

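The wrist crop shows the post clearly: pin top at (308.6,154.4), foot centre at (310.7,145). Nothing is in the way above it.

```bash
python3 - <<'E'
from h import *
np.set_printoptions(precision=1,suppress=True)
c=load('w4');a=onz(c,308.6,154.4,52);b=onz(c,310.7,145,12);print(a,b)
p=(a+b)/2;X,Y,n=blk(-11.1);R=toolR([0,0,1],Y)
row([p[0],p[1],185],R);row([p[0],p[1],96],R)
E
```

```text
[ 514.8 -306.    52. ] [ 515.5 -306.5   12. ]
row [1.536, 0.062, -1.396, -0.007, -0.011, -0.029]
row [1.536, 0.062, -4.956, -0.007, -0.011, -0.029]
```

```bash
python3 -m creep '[[[0.3,0,-0.1,0,0,0],[1,0.02,-0.4,0,0,0],[1.45,0.03,-0.8,0,0,0],[1.53,0.04,-1.1,0,0,0],[1.53,0.04,-1.4,0,0,0],[1.53,0.04,-2,0,0,0],[1.53,0.04,-2.8,0,0,0],[1.53,0.04,-3.6,0,0,0],[1.53,0.04,-4.1,0,0,0],[1.53,0.04,-4.3,0,0,0],[1.53,0.04,-4.3,0,0,0]]]'
```

```text
time_s: 5.65
eef_pos: [514.4, -307.8, 111.5]
ee_rot: [-0.001, 0.995, -0.096, -0.001]
force: [0.9, -0.1, -0.8]
grip_width: 0.459
grip_force: 60.4
```

```bash
python3 -m creep '[[[0,0,-0.1,0,0,0],[0,0,-0.2,0,0,0],[0,0,-0.3,0,0,0],[0,0,-0.4,0,0,0],[0,0,-0.5,0,0,0],[0,0,-0.54,0,0,0],[0,0,-0.54,0,0,0]]]'
```

```text
time_s: 6.23
eef_pos: [514.7, -307.9, 98.6]
ee_rot: [-0.0, 0.995, -0.096, -0.001]
force: [-0.7, 0.0, -0.4]
grip_width: 0.461
grip_force: 60.4
```

```bash
python3 -m creep '[[[0,0,-0.04,0,0,0],[0,0,-0.08,0,0,0],[0,0,-0.12,0,0,0],[0,0,-0.14,0,0,0],[0,0,-0.14,0,0,0]]]'
```

```text
time_s: 6.65
eef_pos: [514.9, -308.0, 97.1]
ee_rot: [0.0, 0.995, -0.096, -0.0]
force: [-5.8, 4.0, 15.0]
grip_width: 0.457
grip_force: 61.9
```

Contact came at the expected height. I release and go up.

```bash
python3 -m creep '[[[0,0,0.02,0,0,0],[0,0,0.02,0,0,0],[0,0,0.02,0,0,0],[0,0,0.02,0,0,0],[0,0,0.02,0,0,0],[0,0,0.4,0,0,0],[0,0,1.2,0,0,0],[0,0,2.5,0,0,0],[0,0,4,0,0,0],[0,0,5.2,0,0,0],[0,0,5.6,0,0,0],[0,0,5.6,0,0,0]]]' 85
python3 - <<'E'
from h import *
np.set_printoptions(precision=1,suppress=True)
c=grab('wrist','w5');s=grab('scene','s5');t=load('top0');s0=load('scene0')
print(proj(c,[514.9,-307.5,60]),proj(s,[515,-307.5,60]),proj(s,[515,-307.5,12]))
m=s['image'][170:260,200:270].max(2)<60;k,l,st,ce=cv2.connectedComponentsWithStats(m.astype(np.uint8));print([ (x[:4]+[200,170,0,0]) for x in st[1:] if x[4]>30])
m=(c['image'][60:330,220:420].max(2)<55).astype(np.uint8);k,l,st,ce=cv2.connectedComponentsWithStats(m);print([ (x+[220,60,0,0,0]) for x in st[1:] if x[4]>100])
# probe hover: TCP 160 above centre
X,Y,n=blk(-11.1); row([553.5,223.3,90+180],toolR([0,0,1],Y))
cv2.imwrite('pics/parked.png',np.hstack([c['image'][100:400,200:440],cv2.resize(s['image'][150:270,170:290],(300,300))])[:,:,::-1])
E
```

```text
time_s: 7.65
eef_pos: [515.4, -308.4, 238.8]
ee_rot: [0.002, 0.995, -0.096, 0.002]
force: [0.9, -0.3, -1.0]
grip_width: 0.997
grip_force: 0.0
[318.6 198.2] [226.5 202.6] [228.8 220.2]
[array([200, 199,  38,  26]), array([200, 245,  42,   4])]
[array([ 296,  165,   47,   56, 2062]), array([364, 228,  56,  14, 305]), array([220, 262,  12,  65, 577]), array([409, 262,  11,  63, 515]), array([281, 312,  24,   8, 113])]
row [1.56, 21.24, 1.419, -0.014, -0.021, -0.012]
```

View pics/parked.png

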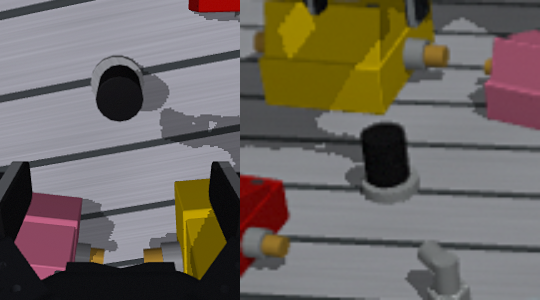

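The cap stands upright on the post's foot and is released (parked crop: about (120,92) in the wrist view, (387,155) in the scene view). Next, the probe.

```bash
python3 -m creep '[[[0,0.6,0.3,0,0,0],[0.2,2,0.8,0,0,0],[0.4,3.6,1.2,0,0,0],[0.5,5.2,1.42,0,0,0],[0.6,6.8,1.42,0,0,0],[0.7,8.4,1.42,0,0,0],[0.76,10,1.42,0,0,0],[0.76,11.6,1.42,0,0,0],[0.76,13.2,1.42,0,0,0],[0.76,14.8,1.42,0,0,0],[0.76,16.4,1.42,0,0,0],[0.76,18,1.42,0,0,0],[0.76,19.4,1.42,0,0,0],[0.76,20.5,1.42,0,0,0],[0.76,21.1,1.42,0,0,0],[0.76,21.24,1.42,0,0,0],[0.76,21.24,1.42,0,0,0],[0.76,21.24,1.42,0,0,0]]]'
python3 - <<'E'
from h import *
c=grab('wrist','w6');p=proj(c,[553.5,223.3,126]);print(p,proj(c,[553.5,223.3,55]))
x=int(p[0]-100);y=int(max(p[1]-120,0));print(x,y);cv2.imwrite('pics/probe.png',cv2.resize(c['image'][y:y+200,x:x+200],(600,600),interpolation=cv2.INTER_CUBIC)[:,:,::-1])
E
```

```text
time_s: 9.25
eef_pos: [533.5, 222.5, 270.2]
ee_rot: [0.0, 0.995, -0.096, -0.001]
force: [0.5, -0.7, 0.3]
grip_width: 0.994
grip_force: 0.0
[313.42273924 185.2977007 ] [314.90296267 163.65075852]
213 65
```

View pics/probe.png

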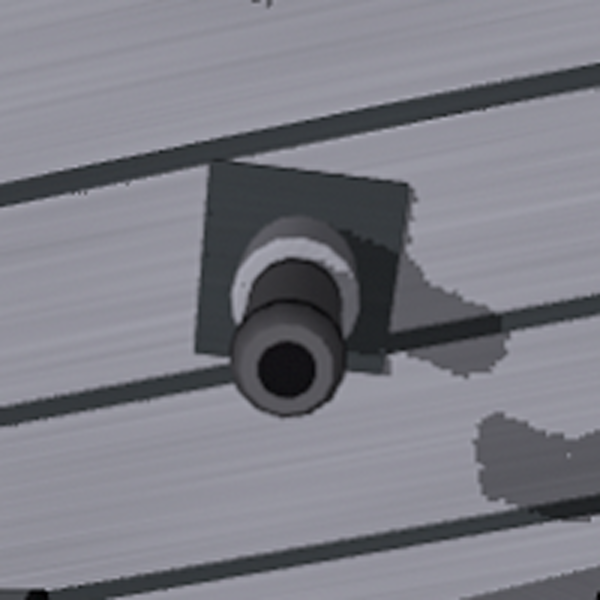

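The probe's top end is at (309,187.7) and the stand rim is centred near (311.2,165). It stands upright.

```bash
python3 - <<'E'
from h import *
np.set_printoptions(precision=1,suppress=True)
c=load('w6');a=onz(c,309,187.7,126);b=onz(c,311.2,165,55);print(a,b,onz(c,298,187,126),onz(c,320,187,126))
p=.6*a+.4*b;X,Y,n=blk(-11.1);R=toolR([0,0,1],Y)
row([p[0],p[1],220],R);row([p[0],p[1],90+54],R)
E
```

```text
[552.4 226.7 126. ] [552.9 226.9  55. ] [554.4 234.2 126. ] [551.4 219.  126. ]
row [0.756, 0.187, -2.019, 0.001, -0.021, -0.001]
row [0.756, 0.187, -5.059, 0.001, -0.021, -0.001]
```

```bash
python3 -m creep '[[[0.3,0.08,-0.2,0,0,0],[0.7,0.17,-0.7,0,0,0],[0.76,0.19,-1.4,0,0,0],[0.76,0.19,-2.2,0,0,0],[0.76,0.19,-3.2,0,0,0],[0.76,0.19,-4.2,0,0,0],[0.76,0.19,-4.8,0,0,0],[0.76,0.19,-5.06,0,0,0],[0.76,0.19,-5.06,0,0,0]]]' && python3 -m creep '[[[0,0,0,0,0,0],[0,0,0,0,0,0],[0,0,0,0,0,0],[0,0,0,0,0,0],[0,0,0,0,0,0],[0,0,0,0,0,0],[0,0,0,0,0,0]]]' 15 60
```

```text
time_s: 10.05
eef_pos: [552.7, 227.0, 142.9]
ee_rot: [0.0, 0.995, -0.097, -0.002]
force: [-0.2, 0.2, 0.2]
grip_width: 0.992
grip_force: 0.0
time_s: 10.63
eef_pos: [553.1, 227.9, 145.2]
ee_rot: [-0.0, 0.995, -0.096, 0.0]
force: [-1.7, -0.0, 6.3]
grip_width: 0.311
grip_force: 58.9
```

```bash
python3 -m creep '[[[0,0,0.15,0,0,0],[0,0,0.5,0,0,0],[0,0,1,0,0,0],[0,0,1.6,0,0,0],[0,0,2.4,0,0,0],[0,0,3.4,0,0,0],[0,0,4.3,0,0,0],[0,0,4.8,0,0,0],[0,0,5,0,0,0],[0,0,5,0,0,0]]]'
python3 - <<'E'
from h import *
X,Y,n=blk(-11.1);S=np.array([527.1,-27.1,77.2]);row(S+n*(130+35),toolR(n,Y)); s=ctrl.sense();print(s['wrist_torque'],s['joints'])
E
```

```text
time_s: 11.47
eef_pos: [552.9, 227.8, 270.5]
ee_rot: [-0.0, 0.995, -0.096, 0.0]
force: [-0.1, 0.0, -2.0]
grip_width: 0.309
grip_force: 59.1
row [-3.252, -9.762, -1.533, -0.777, -3.926, -0.015]
[ 0.00855185 -0.02185657  0.00026136] [1.95024418e-01 4.98766021e-01 1.31508550e+00 4.88448751e-04
 1.32673111e+00 1.95827392e+00]
```

```bash
python3 -m creep '[[[-0.2,-0.5,0,-0.1,-0.3,0],[-0.7,-1.8,0,-0.2,-0.9,0],[-1.2,-3.2,0,-0.3,-1.6,0],[-1.8,-4.7,0,-0.4,-2.3,0],[-2.4,-6.2,0,-0.6,-3,0],[-2.8,-7.7,0,-0.7,-3.6,0],[-3.15,-8.8,-0.3,-0.78,-3.93,0],[-3.25,-9.5,-0.8,-0.78,-3.93,0],[-3.25,-9.76,-1.3,-0.78,-3.93,0],[-3.25,-9.76,-1.53,-0.78,-3.93,0],[-3.25,-9.76,-1.53,-0.78,-3.93,0],[-3.25,-9.76,-1.53,-0.78,-3.93,0]]]'
python3 - <<'E'
from h import *
X,Y,n=blk(-11.1);S=np.array([527.1,-27.1,77.2]);row(S+n*(130+35),toolR(n,Y));
c=grab('wrist','w7');s=grab('scene','s7');t=grab('top','t7');p,R=pose();tip=p+R.as_matrix()[:,2]*130
for q in (c,s,t): print('spot',proj(q,S),'tip',proj(q,tip))
a=proj(s,S);x,y=int(a[0]-50),int(a[1]-80);print(x,y)
cv2.imwrite('pics/aim.png',np.hstack([cv2.resize(c['image'][100:300,220:420],(400,400),interpolation=cv2.INTER_CUBIC),cv2.resize(s['image'][y:y+100,x:x+100],(400,400),interpolation=cv2.INTER_CUBIC)])[:,:,::-1])
E
```

```text
time_s: 12.47
eef_pos: [471.5, -15.6, 230.8]
ee_rot: [0.017, 0.98, -0.094, 0.172]
force: [0.5, 0.5, -1.9]
grip_width: 0.314
grip_force: 59.5
row [0.004, -0.024, 0.056, 0.003, -0.031, -0.018]
spot [320.88789583 201.53666759] tip [320.06997579 218.37143575]
spot [349.94493234 203.6442398 ] tip [351.78785817 188.289689  ]
spot [292.40558803 199.5372746 ] tip [290.34481467 203.59509843]
299 123
```

View pics/aim.png

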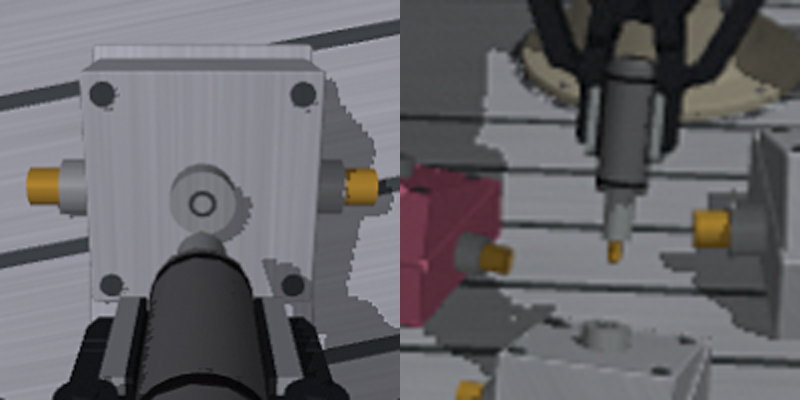

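Wrist crop: the ring is at (321.5,202), 0.6 px from the prediction, with the probe nose in line below it. Scene crop: the brass tip is at (352.5,188.5), and the boss's top is at about (350.7,205).

```bash
cat >> h.py <<'E'
def fmean(k=12):
    f=[]
    for _ in range(k): ctrl.capture('wrist'); f.append(ctrl.sense()['force'])
    return np.mean(f,0),np.std(f,0)/np.sqrt(k)
def onp(c,u,v,P,n):
    o,d=ray(c,u,v); return o+d*((P-o)@n)/(d@n)
E
python3 - <<'E'
from h import *
np.set_printoptions(precision=2,suppress=True)
c=load('w7');X,Y,n=blk(-11.1);S=onp(c,321.5,202,np.array([527.1,-27.1,77.2]),n);print('S',S)
m,e=fmean();print('base',m,e,'along n',m@n,e@abs(n)); np.save('base.npy',m); np.save('S.npy',S)
R=toolR(n,Y)
for k in (8,2,-5): print(k);row(S+n*(130+k),R)
E
```

```text
S [526.65 -27.5   77.07]
base [-0.2   0.02 -1.64] [0.13 0.13 0.15] along n -1.4691750328117401 0.1920097249356761
8
row [0.347, -0.087, -0.979, 0.009, -0.016, -0.011]
2
row [0.428, -0.103, -1.204, 0.009, -0.016, -0.011]
-5
row [0.522, -0.121, -1.467, 0.009, -0.016, -0.011]
```

Down to about 2 mm short of contact, then on to a trial 3 mm of compression.

```bash
python3 -m creep '[[[0.06,-0.02,-0.17,0,0,0],[0.15,-0.04,-0.42,0,0,0],[0.25,-0.06,-0.7,0,0,0],[0.33,-0.08,-0.95,0,0,0],[0.38,-0.09,-1.08,0,0,0],[0.43,-0.1,-1.2,0,0,0],[0.43,-0.1,-1.2,0,0,0]]]'
python3 - <<'E'
from h import *
X,Y,n=blk(-11.1);m,e=fmean(8);b=np.load('base.npy');print((m-b)@n,m-b)
E
python3 -m creep '[[[0.03,-0.01,-0.08,0,0,0],[0.06,-0.01,-0.16,0,0,0],[0.067,-0.013,-0.19,0,0,0],[0.067,-0.013,-0.19,0,0,0],[0.067,-0.013,-0.19,0,0,0]]]'
python3 - <<'E'
from h import *
np.set_printoptions(precision=2,suppress=True)
X,Y,n=blk(-11.1);m,e=fmean(20);b=np.load('base.npy');print((m-b)@n,m-b,e)
S=np.load('S.npy');p,R=pose();print('tcp above S',(p-S)@n,'lateral',(p-S)-n*((p-S)@n),'tilt deg',np.degrees(np.arccos(-R.as_matrix()[:,2]@n)))
s=grab('scene','s8');c=grab('wrist','w8')
hsv=cv2.cvtColor(s['image'],cv2.COLOR_RGB2HSV);mm=cv2.inRange(hsv,(12,120,90),(28,255,255))[180:215,335:367];M=cv2.moments(mm,True);print(M['m00'],M['m00'] and (M['m10']/M['m00']+335,M['m01']/M['m00']+180))
E
```

```text
time_s: 13.8
eef_pos: [482.3, -18.7, 200.4]
ee_rot: [0.017, 0.98, -0.095, 0.172]
force: [0.3, 1.0, -1.7]
grip_width: 0.311
grip_force: 59.5
-0.27035553418738034 [ 0.23912905  0.2555485  -0.22010728]
time_s: 14.62
eef_pos: [484.1, -19.1, 196.5]
ee_rot: [0.017, 0.98, -0.095, 0.173]
force: [-0.9, 0.1, 0.7]
grip_width: 0.312
grip_force: 59.7
1.7994670650064928 [ 0.44 -0.63  2.12] [0.12 0.12 0.1 ]
tcp above S 127.01300338081607 lateral [0.06 0.09 0.01] tilt deg 0.07793477242200461
7.0 (350.2857142857143, 202.0)
```

```bash
python3 -m creep '[[[0.017,-0.003,-0.047,0,0,0],[0.034,-0.006,-0.094,0,0,0],[0.034,-0.006,-0.094,0,0,0],[0.034,-0.006,-0.094,0,0,0]]]'
python3 - <<'E'
from h import *
np.set_printoptions(precision=2,suppress=True)
X,Y,n=blk(-11.1);m,e=fmean(30);b=np.load('base.npy');print((m-b)@n,m-b,e)
S=np.load('S.npy');p,R=pose();print('tcp above S',(p-S)@n)
c=grab('wrist','w9');s=grab('scene','s9');p=proj(s,S);print(proj(c,S),p)
x,y=int(p[0]-35),int(p[1]-45)
cv2.imwrite('pics/final.png',np.hstack([cv2.resize(c['image'][120:270,245:395],(400,400),interpolation=cv2.INTER_CUBIC),cv2.resize(s['image'][y:y+70,x:x+70],(400,400),interpolation=cv2.INTER_CUBIC)])[:,:,::-1])
E
```

```text
time_s: 16.05
eef_pos: [484.9, -19.2, 194.0]
ee_rot: [0.017, 0.98, -0.095, 0.173]
force: [-0.6, -0.5, 1.8]
grip_width: 0.311
grip_force: 59.8
2.69001241768866 [ 0.05 -0.33  2.91] [0.07 0.08 0.09]
tcp above S 124.52892886663211
[320.28 222.1 ] [349.77 203.58]
```

View pics/final.png

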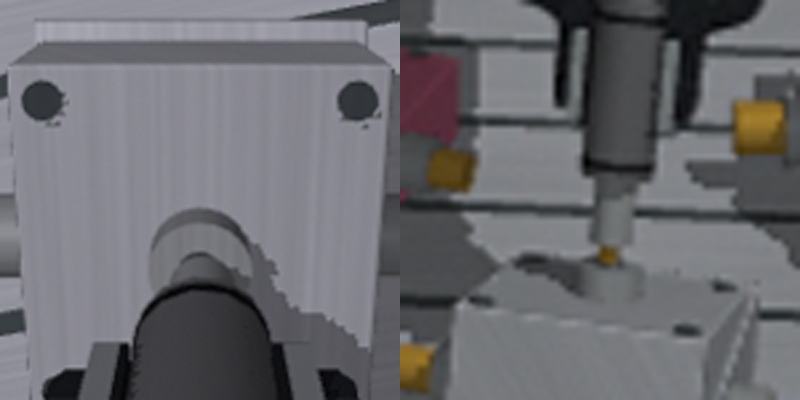

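```bash
python3 - <<'E'
from h import *
np.set_printoptions(precision=1,suppress=True)
s=load('s9');s5=load('s7');S=np.load('S.npy');X,Y,n=blk(-11.1)
hsv=cv2.cvtColor(s['image'],cv2.COLOR_RGB2HSV);b=hsv[...,1].astype(int)
for v in range(196,212): print(v,'sat',b[v,344:356],'g9',s['image'][v,338:364,1],)
for q in (S,S+13*Y,S-13*Y,S+13*X,S-12*n): print(proj(s,q))
# probe axis in wrist: nose/tip symmetric edges vs model
E
```

```text
196 sat [14 12 10 10  7  8  9  7  9  9  9 10] g9 [127 127 128 128 129 130 126 128 125 102  76  95 110 116 115 109 109 127
 128 124 102 104 103 101 102 102]
197 sat [ 9  9 11  8  7  5  9 11  7  9 11 13] g9 [132 132 132 132 134 133 133 134 129  92  78  98 109 115 114 109 111 136
 135 134 131 131 132 131 130 132]
198 sat [11  9 12  8 13 10  7  9  7  9 11 13] g9 [132 131 133 131 133 132 132 135 127  88  79 100 110 115 113 109 109 136
 134 134 135 134 133 134 133 133]
199 sat [11 11 14 13  9 10  9 11  9  9  9 13] g9 [131 132 133 131 132 132 132 134 124  76  81 101 112 116 114 108 109 136
 137 134 135 136 135 134 134 134]
200 sat [13 11 13 14  6 13 17 13 11 10 11 13] g9 [132 131 130 132 132 132 133 132 129 104  89  97 114 117 114 105 111 134
 133 133 134 134 132 132 132 133]
201 sat [ 11  11  15  15   4 138 109  75  23  15  11  11] g9 [137 135 135 134 136 134 132 133 135 134 124  70  80  88 105 133 132 134
 135 134 133 134 134 132 131 132]
202 sat [ 11  12  11  15  11 207 200 141  25  14  11  11] g9 [ 92 104 122 117 140 139 138 141 137 119  93  63  68  75 107 142 139 137
 136 135 135 134 1
[... 801 characters left out ...]
4 114]
208 sat [ 9  7  3 11 10  7  7  9 11  7  7 10] g9 [113 112 114 114 101  59  55  70  86  95 105 111 113 113 114 113 106 101
 105 114 113 113 112 113 112 113]
209 sat [11 11  9 10  7  9  9  7  9  5 10 10] g9 [113 113 114 112 114 105  87  67  85  97 104 111 114 113 114 111 106  97
  98 114 114 113 112 113 113 113]
210 sat [11 16 12 10 10 10  9  7 11  7 10  7] g9 [113 113 113 115 114 114 113 107 104 104 105 104 115 112 115 110 106 106
 110 114 113 113 114 113 114 116]
211 sat [11 13 15 13 11  9 11 15 13 11 11 11] g9 [112 114 113 112 113 114 115 115 114 113 113 112 115 114 115 114 112 112
 114 114 114 114 114 114 114 114]
[349.8 203.6]
[355.6 204.4]
[344.  202.8]
[348.4 206.6]
[349.2 208.9]
```

The tip is on the boss at 2.7 N, about 4.8 mm in. The scene view puts it about 1 mm short of centre toward +y, and the y shift seen at the grasp agrees. I lift off, shift 0.8 mm and set it down again.

```bash
python3 -m creep '[[[-0.05,0.01,0.14,0,0,0],[-0.1,0.02,0.29,0,0,0],[-0.1,0.05,0.29,0,0,0],[-0.06,0.045,0.19,0,0,0],[-0.03,0.038,0.1,0,0,0],[0,0.034,0.03,0,0,0],[0.006,0.032,0,0,0,0],[0.006,0.032,0,0,0,0],[0.006,0.032,0,0,0,0]]]'
python3 - <<'E'
from h import *
np.set_printoptions(precision=2,suppress=True)
X,Y,n=blk(-11.1);m,e=fmean(30);b=np.load('base.npy');print((m-b)@n,m-b,e)
S=np.load('S.npy');p,R=pose();d=p-S;print('above S',d@n,'lat',d@Y,'tilt',np.degrees(np.arccos(-R.as_matrix()[:,2]@n)))
s=grab('scene','s10');hsv=cv2.cvtColor(s['image'],cv2.COLOR_RGB2HSV)
for v in range(201,204): print(hsv[v,346:355,1])
k=(s['image'][190:225,205:250].max(2)<60).astype(np.uint8);print('parked cap px',cv2.boundingRect(k))
E
```

```text
time_s: 18.4
eef_pos: [485.0, -18.3, 194.0]
ee_rot: [0.017, 0.98, -0.095, 0.173]
force: [-0.6, 1.1, 1.4]
grip_width: 0.311
grip_force: 59.8
2.780597411940913 [-0.52  1.26  2.68] [0.1  0.1  0.07]
above S 124.52706746700731 lat 0.928539020017211 tilt 0.07587697593073837
[ 13  13   6  92 110  85  43  15  11]
[ 11  14   4 133 203 187 109  17  12]
[ 10  11   9 136 196 194  82  18  11]
parked cap px (0, 1, 45, 34)
```

Force along the normal is 2.8 N (half-way in), and the probe is square to the face and still held. I hand in.

```bash
python3 -c "
from rig import ctrl
print(ctrl.finish_job())"
```

```text
the job is handed in; nothing more can be done
None
```

I handed the job in at about 20 s: the cap is parked fully down on the post and released, and the probe is held square on the ringed spot at about 2.8 N (tip about half-way in), with its tip within roughly 1 mm of centre by the camera views.

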